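Hang the offcut pail and keep it on with a sprung clip

TASK

Hang the small steel offcut pail by its bail in the hook of the hook stand so that it hangs upright, without tipping it on the way. Then take the black sprung clip off its parking rail and, as a keeper, clip it squarely over the tip of the hook's sloping prong, jaws on the two flat faces and pushed well down. Leave the hanging pail in the hook and the other things on the bench where they are.

Things in the scene. Friction and masses are not known exactly. Their poses are not given: they have to be found in the camera images.
- pail: round steel pail, 70 mm across the rim, 55 mm tall, 110 to 220 g; origin at the centre of its underside, z up. Stiff (not hinged) bail: two uprights at y = +-36.5 mm, 3 mm thick, 10 mm wide, and a flat cross bar along y, 76 x 10 x 8 mm, underside at z = 139 mm: 84 mm clear above the rim, 70 mm clear between the uprights. A half turn gives the same pail
- pail_grip (a point): centre of the black grip block on the middle of the bail's cross bar, 14 (x) x 26 (y) x 34 (z) mm, from z = 147 to 181 mm above the pail's underside; axes as the pail. Pinched across its y faces, the fingers pass either side of the hook's arm
- pail_bar (a point): middle of the underside of the bail's cross bar, which rests on the hook seat when hung; axes as the pail
- hook: fixed hook stand; origin on the bench right under the middle of the hook's seat, x from prong to post. Steel arm 14 mm wide (y), 8 mm thick, level from the post (front face at x = 69 mm, 30 mm wide) to x = -22 mm, where the prong slopes up and away in -x. Base plate 110 mm wide, 12 mm high, from x = 40 to 140 mm. Its highest point is the prong's tip
- hook_seat (a point): middle of the seat, 175 mm above the bench, on the arm's flat top; the seat is flat from x = -22 mm (foot of the prong) to x = +25 mm (a shoulder 12 mm high); axes as the hook stand
- hook_prong: the hook's prong, a flat steel bar 5 mm thick (x), 14 mm wide (y), 60 mm long; origin at the middle of its tip, z along it and out of the tip, 35 degrees from vertical, leaning to the stand's -x. The tip is 45 mm above the seat and 55 mm to the stand's -x of the seat's middle
- park: fixed parking rail for the clip: grey base 80 x 120 x 12 mm with an upright aluminium rib 5 mm thick (x), 100 mm long (y), top edge 75 mm above the bench; origin at the centre of its underside
- clip: black sprung clip like a clothes peg, about 45 g, at first clipped upright on the rib; origin at the middle of its hinge, y along the hinge, z from the jaws to the tails; symmetric. Jaws 20 mm wide (y) end at z = -34 mm; the bar it is clipped on can enter to z = -6 mm. Fully open, the jaw ends stand 22 mm apart; let go, the jaws shut
- clip_tails (a point): where to squeeze, between the tails, on the clip's middle plane 36 mm above the hinge; axes as the clip. Tails 24 mm wide (y), from z = 14 to 52 mm over the hinge, flared to about 48 mm over their tops while clipped on. Squeezed along x (about 9 N) to their stop, their outer faces are parallel, 24 mm apart
- clip_jaw_a (a joint): angle of one half of the clip: 0 shut, 0.07 when gripping a 5 mm bar, 0.35 fully open; the other half mirrors it
- flux_bottle: brown glass bottle, 44 mm across, 85 mm tall, a bystander; origin at the centre of its underside
- wire_spool: brass spool, 54 mm across, 30 mm tall, a bystander; origin at the centre of its underside
- chip_tray: low black compartment tray 75 x 75 x 14 mm, a bystander; origin at the centre of its underside
- swab_cup: white ceramic cup, 52 mm across, 50 mm tall, without a handle, a bystander; origin at the centre of its underside
- driver: grey screwdriver 130 mm long lying on the bench, a bystander; x along it
- module: flat aluminium circuit module 85 x 60 x 17 mm, a bystander; origin at the centre of its underside
Not all that is in view belongs to the job. What is shaped like the pail but blue or purple is not meant.

How it is judged:
By the outcome, as a careful person would: the job done as asked, in the order asked, and still so for the second after the job is handed in, with the robot touching nothing.
It also fails if it takes over 54 s, if anything falls off the work surface, if the arm or the gripper's body presses on something with over 40 N, if the wrist force passes 120 N, or if a joint passes its speed limit or range.

ROBOT

A 7-joint arm with a two-finger parallel gripper is mounted at the origin on the work surface. World frame = base frame: x ahead of the robot, y to its left, z up, the work surface at z = 0. Lengths are in m, angles in rad, forces in N, time in s.
With the tool pointing down it reaches from about 0.425 to 1.025 m from the base axis. Payload 9.4 kg.
Tool frame: the origin (TCP) lies where the fingers leave the gripper's body, on its centre line; the fingertips stand 84 mm ahead of it and the grasp point (between the pads) lies 65 mm ahead of it; z points along the fingers, y is the line along which they close (so a half turn about z gives the same grasp; the last joint's range is limited). The gripper opens to 93 mm and grips with 3 to 60 N. Pads are 15 mm wide; open, the fingers measure 128 mm over their backs; the gripper's body (75 mm by 188 mm) begins 65 mm behind the grasp point.
Start: joints at [-1.422, 0.599, -0.003, 1.599, 0.002, 0.943, -0.08], TCP at [0.162, 0.707, 0.303] pointing down, gripper open.
Joint ranges: [-2.57, 2.57], [-0.35, 1.97], [-1.29, 1.29], [0.11, 2.56], [-1.05, 4.19], [0.11, 1.86], [-2.63, 2.63]. Speed limits (rad/s): [2.22, 2.22, 3.01, 3.01, 3.14, 3.14, 3.14].

INTERFACE

Orientations are given as a unit quaternion [x, y, z, w].
In Python, from workcell import bot gives the robot as it stands. The module is installed in compiled form; this text tells all that it offers.
- The arm moves only by the shell command python3 -m creep 'ROWS' [FORCE]. ROWS is JSON, one flat list of numbers, 7 for each row, row after row: the shift along the tool's x, y, z scaled (see below), then the turn, a rotation vector about the tool's x, y, z scaled (see below), then the opening, from -1 (shut) to 1 (fully open). A call has 1 to 12 rows; each row is the pose to reach, as a shift and turn from the pose commanded when the call began, along the tool's axes at that moment; what a row does not reach only later rows make up. The controller multiplies each number of a shift by 0.15 m and each number of a turn by pi/4 rad. A row lasts 1/8 s, in which the tool goes at most 62.5 mm and 10.7 degrees, less where a joint would pass 70% of its speed; a pose out of reach is approached as far as the arm can. A call with a number of a shift or a turn outside -1 to 1 is refused whole. A call with a gripper value outside its range is refused whole. The fingers move at their own pace and stop on an object; FORCE is the grip in N (left out, the last holds). Time passes only in rows, so rows that repeat a pose let the fingers close. It gives the time, the measured TCP pose, the force, the opening and the grip force at its end, in the units of the state.
- bot.observe(): the state, without advancing time (a new reading comes with each control period).
- bot.grab_frame(name): name is "scene" or "side" or "wrist"; returns a dict with "color" (400x640x3 uint8, red, green, blue), "z_map" (400x640 float32, m along the optical axis (not along the pixel's ray), 0 where there is no reading), "fx", "fy", "cx", "cy" (pixels), "world_from_camera" (4x4, takes a point from camera to world coordinates). Camera axes: x right, y down, z forward; pixel columns grow to the right and rows downward; lengths in m; the calibration is good to about 2 mm. The wrist camera is an equidistant fisheye: a pixel r from the principal point sees the ray r / f radians off the axis. A picture is of the moment at which its call begins.
- bot.hand_in(): hands the job in; it is judged then, once.
The state is a dict: "time": time; "joints": joint angles; "qd": joint speeds; "joint_efforts": joint torques, N m; "eef_pos": TCP position; "tcp_rot": TCP orientation; "wrist_force": force on the tool from outside, world axes, zero at the start; "torque": the same for the moment, N m; "grip_width": finger opening in m; "grasp_force": force on a finger pad.
Only numpy, scipy, OpenCV 4.12 (cv2) and the standard library are available. Lean on these libraries where they do the work, as an engineer would, in place of code of your own. Each camera call takes 0.05 s, during which the arm holds its last target. There are 200 camera calls.

## Working session

There is one attempt and no reset: what is moved stays moved. The work goes in short steps, Python scripts to look and compute and a shell command to move; the robot and the scene stay as the last step left them, time stands still between calls to the robot, and variables do not carry over. Pictures are saved under pics/ and viewed, at most 13 in all, crops included, and the job is handed in when it is done.

```bash
mkdir -p pics; cat > h.py <<'E'
import numpy as np, cv2, pickle
from scipy.spatial.transform import Rotation as R
from workcell import bot
def grab(n):
    f=bot.grab_frame(n); pickle.dump(f,open(f'pics/{n}.pkl','wb')); return f
def cloud(f):
    z=f['z_map']; v,u=np.mgrid[:400,:640]
    p=np.stack([(u-f['cx'])/f['fx']*z,(v-f['cy'])/f['fy']*z,z],-1)
    T=np.array(f['world_from_camera']); w=p@T[:3,:3].T+T[:3,3]; w[z==0]=np.nan; return w
def save(f,n): cv2.imwrite(f'pics/{n}.png',cv2.cvtColor(f['color'],cv2.COLOR_RGB2BGR))
E
python3 - <<'E'
from h import *
for n in('scene','side'):
    f=grab(n); save(f,n+'0'); print(n,f['fx'],f['cx'],f['cy'],np.round(f['world_from_camera'],3).tolist())
s=bot.observe(); print({k:np.round(v,3).tolist() for k,v in s.items()})
E
```

```text
scene 411.3339276483624 316.45696294869396 188.31461800456375 [[-0.018, 0.742, -0.67, 1.139], [1.0, 0.02, -0.005, 0.033], [0.009, -0.67, -0.742, 0.855], [0.0, 0.0, 0.0, 1.0]]
side 518.0679450850108 326.1045803935398 196.46484644395156 [[0.845, -0.27, 0.462, -0.086], [-0.534, -0.424, 0.731, -0.917], [-0.001, -0.865, -0.502, 0.826], [0.0, 0.0, 0.0, 1.0]]
{'time': 0.1, 'joints': [-1.422, 0.6, -0.003, 1.6, 0.002, 0.943, -0.08], 'qd': [-0.0, -0.003, -0.0, -0.001, -0.0, 0.0, 0.001], 'joint_efforts': [0.004, -76.655, 1.502, -25.294, -0.052, 0.014, 0.0], 'eef_pos': [0.162, 0.706, 0.302], 'tcp_rot': [0.113, 0.994, -0.001, -0.0], 'wrist_force': [0.163, -0.908, -0.264], 'torque': [0.023, -0.007, 0.022], 'grasp_force': 0.0, 'grip_width': 0.093}
```

View pics/scene0.png

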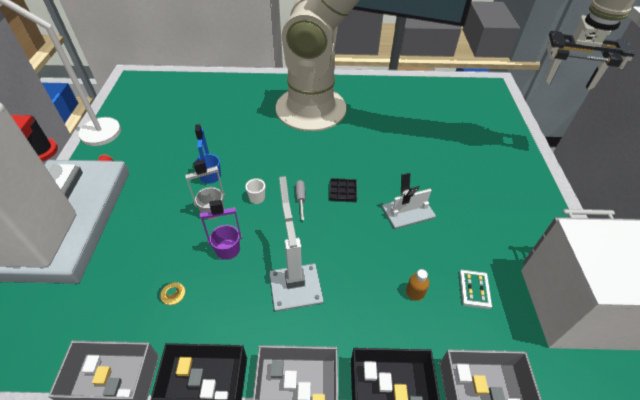

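View pics/side0.png

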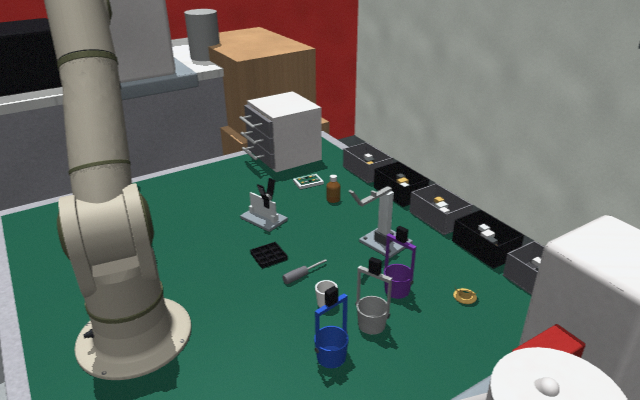

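Scene view shows three pail shapes: blue at (208,168), bare steel at (208,197) and purple at (225,240). In the side view they are at (331,345), (372,315) and (398,280). The steel grey one is the pail meant, since blue and purple are excluded. The hook is at scene (293,245) and the clip on its rail at (408,195). I'll confirm with a crop.

```bash
python3 - <<'E'
from h import *
fs={n:pickle.load(open(f'pics/{n}.pkl','rb')) for n in('scene','side')}
a=fs['scene']['color'][120:290,170:330]; b=fs['side']['color'][170:370,290:450]
c=fs['scene']['color'][160:240,370:450]; d=fs['side']['color'][170:240,230:310]
r=lambda x:cv2.resize(x,(380,290),interpolation=cv2.INTER_CUBIC)
cv2.imwrite('pics/crop1.png',np.vstack([np.hstack([r(a),r(b)]),np.hstack([r(c),r(d)])])[...,::-1])
ws=[cloud(fs[n]) for n in fs]; P=np.vstack([w.reshape(-1,3) for w in ws]); C=np.vstack([f['color'].reshape(-1,3) for f in fs.values()])
k=np.isfinite(P).all(1)&(P[:,2]>.006)&(P[:,2]<.3); np.savez('pics/pc',P=P[k],C=C[k])
for n,uv in (('scene',[(208,197),(203,173),(225,240),(208,166),(297,290),(293,250),(288,195),(284,180),(408,212),(406,185),(415,200)]),('side',[(372,315),(375,265),(398,280),(331,345),(385,200),(353,195),(268,190)])):
    w=ws[list(fs).index(n)]
    for u,v in uv: print(n,u,v,np.round(np.nanmedian(w[v-1:v+2,u-1:u+2].reshape(-1,3),0),3))
E
```

```text
scene 208 197 [ 0.428 -0.261  0.026]
scene 203 173 [ 0.459 -0.244  0.147]
scene 225 240 [ 0.55  -0.198  0.004]
scene 208 166 [ 0.301 -0.287  0.015]
scene 297 290 [ 0.686 -0.012  0.011]
scene 293 250 [ 0.677 -0.016  0.157]
scene 288 195 [ 0.397 -0.048  0.002]
scene 284 180 [ 0.539 -0.041  0.216]
scene 408 212 [0.455 0.269 0.013]
scene 406 185 [0.441 0.251 0.101]
scene 415 200 [0.445 0.282 0.05 ]
side 372 315 [ 0.47  -0.23   0.005]
side 375 265 [ 0.45  -0.256  0.173]
side 398 280 [ 0.593 -0.168  0.013]
side 331 345 [ 0.343 -0.258  0.008]
side 385 200 [ 0.658 -0.023  0.146]
side 353 195 [ 0.541 -0.044  0.207]
side 268 190 [0.463 0.264 0.097]
```

View pics/crop1.png

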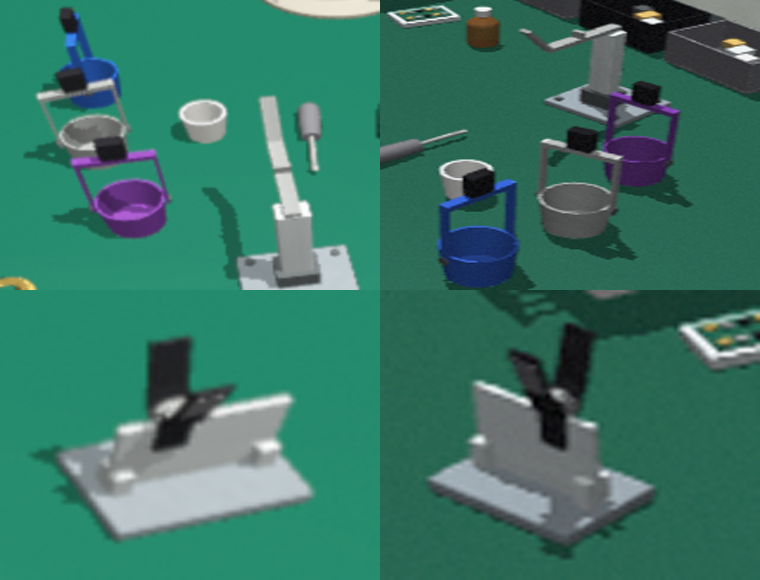

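The crop confirms it: the bare-metal pail sits between the blue one (nearer the robot) and the purple one. The hook's prong points at the robot, and the clip is upright on the rib. Now I'll fit the poses.

```bash
python3 - <<'E'
from h import *
d=np.load('pics/pc.npz'); P=d['P'];C=d['C'].astype(float)
def box(x,y,z): return (P[:,0]>x[0])&(P[:,0]<x[1])&(P[:,1]>y[0])&(P[:,1]<y[1])&(P[:,2]>z[0])&(P[:,2]<z[1])
def pca(q):
    m=q[:,:2].mean(0); u,s,v=np.linalg.svd(q[:,:2]-m,full_matrices=False); return m,v[0],(q[:,:2]-m)@v.T
sat=C.max(1)-C.min(1)
k=box((.39,.51),(-.33,-.19),(.133,.195))&(sat<35)
q=P[k]; blk=C[k].max(1)<70
b=q[~blk]; b=b[b[:,2]<.155]; m,ax,l=pca(b)
print('bar',len(b),m,ax,np.degrees(np.arctan2(ax[1],ax[0])),np.percentile(l[:,0],[1,99]),np.percentile(b[:,2],[2,50,98]))
g=q[blk]; print('block',len(g),g.min(0),g.max(0),np.percentile(g,[3,97],axis=0).round(4).tolist())
t=g[g[:,2]>.178];print('block top',len(t),t.mean(0))
r=P[box((.39,.51),(-.33,-.19),(.045,.062))&(sat<35)]
(cx,cy),rad=cv2.minEnclosingCircle(r[:,:2].astype(np.float32)); print('rim',len(r),cx,cy,rad)
for nm,kk in (('base',box((.6,.82),(-.12,.1),(.006,.018))),('arm',box((.5,.65),(-.12,.05),(.165,.181))),('shoulder',box((.5,.68),(-.12,.05),(.181,.192))),('prong',box((.5,.62),(-.12,.05),(.183,.23)))):
    q=P[kk&(sat<40)]; m,ax,l=pca(q); print(nm,len(q),m,np.degrees(np.arctan2(ax[1],ax[0])),np.percentile(l,[1,99],axis=0).round(4).tolist(), np.percentile(q,[1,50,99],axis=0).round(4).tolist())
q=P[box((.6,.82),(-.12,.1),(.006,.018))&(sat<40)]; print(cv2.minAreaRect(q[:,:2].astype(np.float32)))
q=P[box((.5,.62),(-.12,.05),(.165,.235))&(sat<40)]; 
for i in range(-3,1):0
for lo in np.arange(.17,.225,.006):
    s=q[(q[:,2]>lo)&(q[:,2]<lo+.006)]; print(round(lo,3),len(s),s.mean(0).round(4) if len(s) else '')
# rib
k=box((.36,.53),(.15,.36),(.03,.076))&(C.min(1)>70)&(sat<40); q=P[k]; m,ax,l=pca(q); print('rib',len(q),m,np.degrees(np.arctan2(ax[1],ax[0])),np.percentile(l,[1,99],axis=0).round(4).tolist(),q[:,2].max())
q=P[box((.36,.53),(.15,.36),(.006,.018))&(sat<40)]; print('park base',cv2.minAreaRect(q[:,:2].astype(np.float32)))
k=box((.38,.53),(.2,.32),(.08,.2))&(C.max(1)<90); q=P[k]; print('clip',len(q),q.min(0),q.max(0))
for lo in np.arange(.08,.17,.01):
    s=q[(q[:,2]>lo)&(q[:,2]<lo+.01)]; print(round(lo,3),len(s),np.percentile(s,[3,50,97],axis=0).round(4).tolist() if len(s) else '')
m,ax,l=pca(P[k]);
E
```

```text
bar 331 [ 0.45504728 -0.2506002 ] [ 0.41997162 -0.90753724] -65.16720399510682 [-0.03918512  0.03684866] [0.13536435 0.14539861 0.14987043]
block 335 [ 0.4431452  -0.26400453  0.14498505] [ 0.46754292 -0.23553118  0.18387764] [[0.4445, -0.2626, 0.1499], [0.4649, -0.2375, 0.1825]]
block top 97 [ 0.45501733 -0.24937678  0.18063007]
rim 472 0.45290133357048035 -0.2506377696990967 0.040241338312625885
base 2011 [ 0.67895617 -0.01711183] -76.04977718617953 [[-0.0558, -0.0481], [0.0531, 0.0528]] [[0.6211, -0.075, 0.0068], [0.6822, -0.0169, 0.012], [0.7318, 0.0408, 0.017]]
arm 365 [ 0.60572673 -0.03193829] 12.274787225875144 [[-0.0442, -0.0076], [0.0442, 0.0084]] [[0.5624, -0.0464, 0.167], [0.6033, -0.032, 0.175], [0.6491, -0.016, 0.1804]]
shoulder 106 [ 0.58575553 -0.03567113] 12.272486122671268 [[-0.0342, -0.0071], [0.0347, 0.0078]] [[0.5523, -0.0491, 0.1815], [0.5653, -0.0354, 0.1859], [0.6202, -0.0219, 0.1919]]
prong 239 [ 0.5592635  -0.04104765] 12.362963161641218 [[-0.0255, -0.0078], [0.0614, 0.0077]] [[0.5342, -0.0519, 0.1834], [0.5509, -0.0415, 0.1991], [0.6191, -0.0229, 0.2215]]
((
[... 575 characters left out ...]
93813741207123), (0.08530396968126297, 0.12140043079853058), 19.45514488220215)
clip 444 [0.42640877 0.23151246 0.08004768] [0.48131981 0.27243968 0.13587912]
0.08 53 [[0.4415, 0.2379, 0.0805], [0.457, 0.2462, 0.0863], [0.4667, 0.2657, 0.0897]]
0.09 80 [[0.4382, 0.2373, 0.0904], [0.4486, 0.2507, 0.0942], [0.4707, 0.2648, 0.0991]]
0.1 85 [[0.4341, 0.2369, 0.1003], [0.4425, 0.2497, 0.1046], [0.4737, 0.2646, 0.1095]]
0.11 89 [[0.4306, 0.2351, 0.1103], [0.4411, 0.2507, 0.1152], [0.4769, 0.2668, 0.1195]]
0.12 94 [[0.4288, 0.2334, 0.1204], [0.4388, 0.2504, 0.1253], [0.4797, 0.2694, 0.1296]]
0.13 43 [[0.427, 0.2342, 0.1301], [0.4358, 0.2499, 0.1317], [0.4811, 0.2689, 0.1347]]
0.14 0 
0.15 0 
0.16 0
```

```bash
cat >> h.py <<'E'
def tool(h,tilt=0):  # tool y along heading h (deg); tilt: rotate about tool x
    c,s=np.cos(np.radians(h)),np.sin(np.radians(h))
    return R.from_matrix(np.array([[-s,c,0],[c,s,0],[0,0,-1]])) if False else R.from_matrix(np.array([[-s,c,0],[c,s,0],[0,0,-1.]]).T.T if False else np.stack([[-s,c,0],[c,s,0],[0,0,-1.]],1))*R.from_rotvec([np.radians(tilt),0,0])
def plan(wps,start=None):
    s=bot.observe(); p,q=start or (np.array(s['eef_pos']),R.from_quat(s['tcp_rot']))
    for P,Q in wps:
        d=q.inv().apply(np.array(P)-p)/.15; t=(q.inv()*Q).as_rotvec()
        n=int(np.ceil(max(np.linalg.norm(d)*.15/.0625,np.degrees(np.linalg.norm(t))/10.7)))+1
        t/=np.pi/4; print(np.round(d,3).tolist(),np.round(t,3).tolist(),'rows',n,'' if max(abs(d).max(),abs(t).max())<=1 else 'TOO BIG')
        p,q=np.array(P),Q
E
python3 - <<'E'
import re
s=open('h.py').read()
i=s.index("    return R.from_matrix(np.array"); j=s.index("def plan")
s=s[:i]+"    return R.from_matrix(np.stack([[-s,c,0],[c,s,0],[0,0,-1.]],1))*R.from_rotvec([np.radians(tilt),0,0])\n"+s[j:]
open('h.py','w').write(s)
E
python3 - <<'E'
from h import *
plan([((.27,.60,.36),tool(50)),((.38,.48,.38),tool(20)),((.48,.36,.38),tool(0)),((.52,.23,.38),tool(-20)),((.52,.1,.38),tool(-35)),((.52,-.03,.38),tool(-50)),((.50,-.15,.38),tool(-65)),((.4545,-.25,.35),tool(-65.2))])
# refine hook along-arm using scene only
f=pickle.load(open('pics/scene.pkl','rb')); w=cloud(f).reshape(-1,3); C=f['color'].reshape(-1,3).astype(float)
k=np.isfinite(w).all(1)&(C.max(1)-C.min(1)<40)&(w[:,2]>.155)&(w[:,2]<.25)&(abs(w[:,0]-.6)<.1)&(abs(w[:,1]+.035)<.04); w=w[k]
a=np.radians(12.4); e=np.array([np.cos(a),np.sin(a)]); o=np.array([.588,-.0358])
u=(w[:,:2]-o)@e*1e3; v=(w[:,:2]-o)@[-e[1],e[0]]*1e3
for lo in range(-65,80,6):
    m=(u>=lo)&(u<lo+6); 
    if m.any(): print(lo,m.sum(),(np.median(w[m,2])*1e3).round(1),v[m].min().round(1),v[m].max().round(1))
E
```

```text
[-0.859, -0.53, -0.386] [-0.002, 0.001, 0.601] rows 4 
[-1.076, -0.141, -0.133] [0.0, 0.0, 0.667] rows 4 TOO BIG
[-0.98, 0.353, 0.0] [0.0, 0.0, 0.444] rows 4 
[-0.867, 0.267, 0.0] [0.0, 0.0, 0.444] rows 4 
[-0.814, 0.296, 0.0] [0.0, 0.0, 0.333] rows 4 
[-0.71, 0.497, 0.0] [0.0, 0.0, 0.333] rows 4 
[-0.616, 0.527, 0.0] [0.0, 0.0, 0.333] rows 3 
[-0.557, 0.476, 0.2] [0.0, 0.0, 0.004] rows 3 
-59 3 220.9 -2.6 1.7
-53 28 217.1 -5.1 8.8
-47 35 209.3 -5.1 8.3
-41 28 200.2 -4.3 8.9
-35 33 193.0 -5.2 8.3
-29 29 184.8 -5.3 8.6
-23 24 177.7 -5.3 7.8
-17 15 175.7 -4.6 8.5
-11 17 175.2 -5.5 8.0
-5 13 175.0 -4.2 7.1
1 17 175.5 -5.3 8.3
7 17 175.0 -5.6 7.1
13 4 174.9 0.1 6.3
19 1 176.5 -5.7 -5.7
25 22 185.8 -5.9 7.0
31 30 177.4 -5.2 7.8
37 19 175.3 -5.9 7.0
43 13 175.3 -5.0 8.1
49 18 175.0 -6.1 7.1
55 18 175.1 -4.8 7.9
61 18 175.3 -5.6 7.0
67 25 173.7 -12.9 15.7
73 38 168.2 -14.2 14.9
79 35 168.3 -14.3 15.4
```

```bash

python3 -m creep '[-0.86,-0.53,-0.39,0,0,0.6,1,-0.86,-0.53,-0.39,0,0,0.6,1,-0.86,-0.53,-0.39,0,0,0.6,1,-0.86,-0.53,-0.39,0,0,0.6,1]' 20
python3 -m creep '[-1,-0.14,-0.13,0,0,0.67,1,-1,-0.14,-0.13,0,0,0.67,1,-1,-0.14,-0.13,0,0,0.67,1,-1,-0.14,-0.13,0,0,0.67,1]'
python3 -m creep '[-1,0.35,0,0,0,0.44,1,-1,0.35,0,0,0,0.44,1,-1,0.35,0,0,0,0.44,1,-1,0.35,0,0,0,0.44,1]'
python3 -m creep '[-0.87,0.27,0,0,0,0.44,1,-0.87,0.27,0,0,0,0.44,1,-0.87,0.27,0,0,0,0.44,1,-0.87,0.27,0,0,0,0.44,1]'
```

```text
time: 0.6
eef_pos: [0.2728, 0.5987, 0.3626]
tcp_rot: [0.343, 0.939, 0.001, 0.0]
wrist_force: [-0.8, -0.3, -0.2]
grip_width: 0.0927
grasp_force: 0.0
time: 1.1
eef_pos: [0.3723, 0.4875, 0.3806]
tcp_rot: [0.574, 0.819, -0.0, 0.0]
wrist_force: [0.3, 0.2, 0.1]
grip_width: 0.093
grasp_force: 0.0
time: 1.6
eef_pos: [0.4727, 0.3647, 0.3801]
tcp_rot: [0.706, 0.709, -0.0, 0.0]
wrist_force: [-1.8, 1.0, 0.2]
grip_width: 0.093
grasp_force: 0.0
time: 2.1
eef_pos: [0.5124, 0.2364, 0.3803]
tcp_rot: [0.816, 0.578, -0.0, -0.0]
wrist_force: [-0.3, 1.6, 0.5]
grip_width: 0.0931
grasp_force: 0.0
```

```bash
python3 - <<'E'
from h import *
s=bot.observe(); print(np.round(s['joints'],3))
plan([((.52,.1,.38),tool(-35)),((.52,-.03,.38),tool(-50)),((.50,-.15,.38),tool(-65)),((.4545,-.25,.35),tool(-65.2))])
E
```

```text
[-0.912  0.35   0.52   1.904 -0.214  0.942 -0.631]
[-0.841, 0.35, 0.002] [-0.001, -0.0, 0.346] rows 4 
[-0.71, 0.497, 0.0] [0.0, 0.0, 0.333] rows 4 
[-0.616, 0.527, 0.0] [0.0, 0.0, 0.333] rows 3 
[-0.557, 0.476, 0.2] [0.0, 0.0, 0.004] rows 3
```

```bash

python3 -m creep '[-0.84,0.35,0,0,0,0.35,1,-0.84,0.35,0,0,0,0.35,1,-0.84,0.35,0,0,0,0.35,1,-0.84,0.35,0,0,0,0.35,1]'
python3 -m creep '[-0.71,0.5,0,0,0,0.33,1,-0.71,0.5,0,0,0,0.33,1,-0.71,0.5,0,0,0,0.33,1,-0.71,0.5,0,0,0,0.33,1]'
python3 -m creep '[-0.62,0.53,0,0,0,0.33,1,-0.62,0.53,0,0,0,0.33,1,-0.62,0.53,0,0,0,0.33,1,-0.62,0.53,0,0,0,0.33,1]'
python3 -m creep '[-0.56,0.48,0.2,0,0,0,1,-0.56,0.48,0.2,0,0,0,1,-0.56,0.48,0.2,0,0,0,1,-0.56,0.48,0.2,0,0,0,1,-0.56,0.48,0.2,0,0,0,1]'
python3 - <<'E'
from h import *
s=bot.observe(); print(np.round(s['joints'],3))
f=grab('wrist'); save(f,'wrist1'); 
plan([((.4545,-.25,.235),tool(-65.2))])
T=np.array(f['world_from_camera'])
# wrist cam block top: dark pixels, z ~ .181
v,u=np.mgrid[:400,:640]; x,y=(u-f['cx'])/f['fx'],(v-f['cy'])/f['fy']; r=np.hypot(x,y)+1e-9
z=f['z_map']; p=np.stack([np.tan(r)*x/r*z,np.tan(r)*y/r*z,z],-1); w=p@T[:3,:3].T+T[:3,3]
C=f['color'].astype(float)
m=(z>0)&(abs(w[...,2]-.181)<.006)&(abs(w[...,0]-.455)<.05)&(abs(w[...,1]+.25)<.04)&(C.max(-1)<80)
q=w[m]; print(m.sum(), q.mean(0) if m.any() else '', cv2.minAreaRect(q[:,:2].astype(np.float32)) if m.any() else '')
E
```

```text
time: 2.6
eef_pos: [0.52, 0.1001, 0.3805]
tcp_rot: [0.888, 0.46, 0.0, -0.0]
wrist_force: [-0.6, -0.1, 0.5]
grip_width: 0.093
grasp_force: 0.0
time: 3.1
eef_pos: [0.52, -0.0298, 0.3804]
tcp_rot: [0.94, 0.342, -0.0, -0.0]
wrist_force: [0.9, 0.3, -0.5]
grip_width: 0.0933
grasp_force: 0.0
time: 3.6
eef_pos: [0.4996, -0.1504, 0.3804]
tcp_rot: [0.976, 0.217, -0.0, -0.001]
wrist_force: [0.3, -0.1, 0.4]
grip_width: 0.0933
grasp_force: 0.0
time: 4.22
eef_pos: [0.454, -0.2515, 0.3507]
tcp_rot: [0.976, 0.217, 0.0, -0.0]
wrist_force: [-0.8, -0.0, 0.2]
grip_width: 0.0929
grasp_force: 0.0
[-0.172  0.367  0.778  2.042 -0.339  0.861 -0.335]
[0.009, -0.008, 0.772] [-0.0, -0.001, 0.006] rows 3 
8 [ 0.46169362 -0.24931192  0.17695999] ((0.4602036476135254, -0.24598035216331482), (0.0005294807488098741, 0.019730933010578156), 24.352027893066406)
```

View pics/wrist1.png

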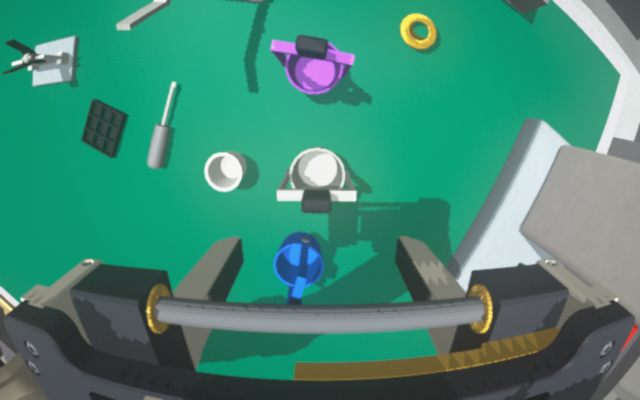

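The wrist view shows the steel pail's bar from (277,196) to (356,196), with its block at (316,202) centred and square between the fingers. Descending to grip.

```bash

python3 -m creep '[0,0,0.4,0,0,0,1,0,0,0.6,0,0,0,1,0,0,0.77,0,0,0,1,0,0,0.77,0,0,0,1,0,0,0.77,0,0,0,1,0,0,0.77,0,0,0,-1,0,0,0.77,0,0,0,-1,0,0,0.77,0,0,0,-1,0,0,0.77,0,0,0,-1,0,0,0.77,0,0,0,-1,0,0,0.77,0,0,0,-1,0,0,0.77,0,0,0,-1]' 30
python3 -m creep '[0,0,-0.02,0,0,0,-1,0,0,-0.06,0,0,0,-1,0,0,-0.12,0,0,0,-1,0,0,-0.12,0,0,0,-1]' 30
python3 - <<'E'
from h import *
s=bot.observe(); print(np.round(s['joints'],3))
f=grab('side'); save(f,'side1'); a=cv2.imread('pics/side1.png')[150:350,250:500]; cv2.imwrite('pics/side1.png',cv2.resize(a,None,fx=2,fy=2))
E
```

```text
time: 5.78
eef_pos: [0.4526, -0.2534, 0.2352]
tcp_rot: [0.977, 0.215, -0.0, -0.0]
wrist_force: [-0.4, 0.6, 0.4]
grip_width: 0.0279
grasp_force: 0.2
time: 6.28
eef_pos: [0.4529, -0.2537, 0.2541]
tcp_rot: [0.977, 0.215, 0.001, 0.0]
wrist_force: [-0.7, 0.5, -2.6]
grip_width: 0.0254
grasp_force: 30.0
[-0.053  0.495  0.654  2.144 -0.497  0.652 -0.19 ]
```

View pics/side1.png

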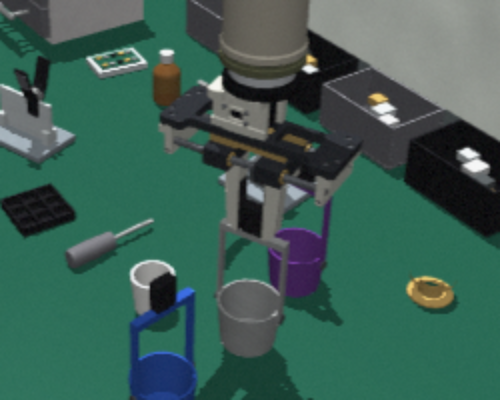

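Pinched at 25 mm opening with 30 N, and the pail is clear of the bench and upright. Next is the transfer plan.

```bash
python3 - <<'E'
from h import *
s=bot.observe(); p=np.array(s['eef_pos'])
t=tool(-77.6); o=np.array([.588,-.0345,0]); ex=np.array([.977,.215,0])
plan([((p[0],p[1],.332),tool(-65.2)),((.47,-.155,.332),tool(-72)),(o-.107*ex+[0,0,.332],t),(o-.001*ex+[0,0,.332],t),(o-.001*ex+[0,0,.275],t)])
E
```

```text
[0.0, 0.0, -0.522] [0.001, -0.001, 0.002] rows 3 
[0.379, -0.548, 0.0] [0.0, 0.0, 0.151] rows 3 
[0.286, -0.59, 0.0] [0.0, 0.0, 0.124] rows 3 
[0.707, -0.0, 0.0] [0.0, 0.0, 0.0] rows 3 
[0.0, 0.0, 0.38] [0.0, 0.0, 0.0] rows 2
```

```bash

python3 -m creep '[0,0,-0.15,0,0,0,-1,0,0,-0.3,0,0,0,-1,0,0,-0.45,0,0,0,-1,0,0,-0.52,0,0,0,-1,0,0,-0.52,0,0,0,-1]'
python3 -m creep '[0.06,-0.09,0,0,0,0.03,-1,0.15,-0.22,0,0,0,0.07,-1,0.25,-0.36,0,0,0,0.1,-1,0.32,-0.47,0,0,0,0.13,-1,0.38,-0.55,0,0,0,0.15,-1,0.38,-0.55,0,0,0,0.15,-1]'
python3 -m creep '[0.05,-0.1,0,0,0,0.02,-1,0.12,-0.24,0,0,0,0.05,-1,0.19,-0.4,0,0,0,0.09,-1,0.26,-0.53,0,0,0,0.12,-1,0.29,-0.59,0,0,0,0.12,-1,0.29,-0.59,0,0,0,0.12,-1,0.29,-0.59,0,0,0,0.12,-1]'
python3 - <<'E'
from h import *
t=tool(-77.6); o=np.array([.588,-.0345,0]); ex=np.array([.977,.215,0])
plan([(o-.001*ex+[0,0,.332],t),(o-.001*ex+[0,0,.275],t)])
print(np.round(bot.observe()['joints'],3))
f=grab('side'); w=cloud(f); save(f,'side2'); a=cv2.imread('pics/side2.png')[120:340,250:500]; cv2.imwrite('pics/side2.png',cv2.resize(a,None,fx=2.4,fy=2.4))
E
```

```text
time: 6.95
eef_pos: [0.4528, -0.2534, 0.3314]
tcp_rot: [0.977, 0.215, 0.0, 0.0]
wrist_force: [0.0, 0.6, -2.5]
grip_width: 0.0261
grasp_force: 30.0
time: 7.7
eef_pos: [0.4696, -0.1536, 0.3303]
tcp_rot: [0.987, 0.159, -0.001, -0.0]
wrist_force: [-0.0, -0.0, -2.3]
grip_width: 0.0258
grasp_force: 30.0
time: 8.57
eef_pos: [0.4834, -0.0581, 0.3313]
tcp_rot: [0.994, 0.11, 0.0, 0.0]
wrist_force: [1.1, 0.3, -2.0]
grip_width: 0.0258
grasp_force: 30.0
[0.709, -0.001, -0.005] [0.001, -0.0, 0.006] rows 3 
[0.0, 0.0, 0.38] [0.0, 0.0, 0.0] rows 2 
[-0.632  0.37   0.866  2.133 -0.393  0.802 -0.869]
```

View pics/side2.png

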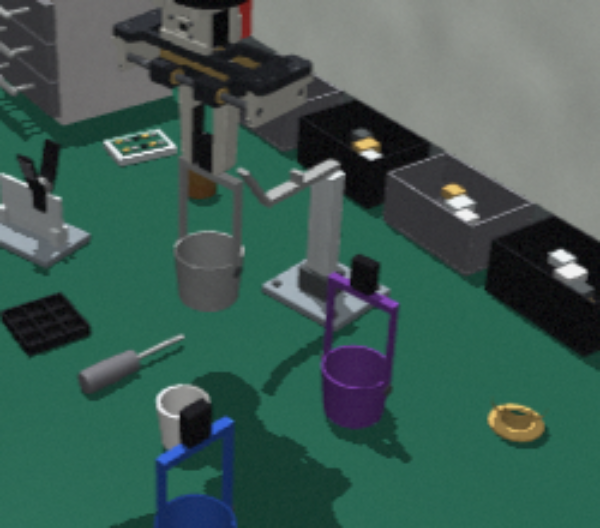

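The pail is upright in front of the prong, whose tip is at (240,172) in the crop. The bar sits above the tip and the rim below the arm. Sliding in and lowering.

```bash

python3 -m creep '[0.1,0,0,0,0,0,-1,0.25,0,0,0,0,0,-1,0.42,0,0,0,0,0,-1,0.58,0,0,0,0,0,-1,0.68,0,0,0,0,0,-1,0.71,0,0,0,0,0,-1,0.71,0,0,0,0,0,-1,0.71,0,0,0,0,0,-1]'
python3 -m creep '[0,0,0.1,0,0,0,-1,0,0,0.22,0,0,0,-1,0,0,0.32,0,0,0,-1,0,0,0.37,0,0,0,-1,0,0,0.37,0,0,0,-1,0,0,0.37,0,0,0,-1]'
python3 -m creep '[0,0,0.01,0,0,0,-1,0,0,0.02,0,0,0,-1,0,0,0.03,0,0,0,-1,0,0,0.03,0,0,0,-1]'
```

```text
time: 9.62
eef_pos: [0.5867, -0.0339, 0.3313]
tcp_rot: [0.994, 0.11, -0.0, -0.0]
wrist_force: [0.1, 0.0, -2.2]
grip_width: 0.0258
grasp_force: 30.0
time: 10.38
eef_pos: [0.5876, -0.0338, 0.2761]
tcp_rot: [0.994, 0.111, 0.0, 0.0]
wrist_force: [0.4, -0.2, -1.8]
grip_width: 0.0259
grasp_force: 30.0
time: 10.88
eef_pos: [0.5873, -0.0336, 0.2712]
tcp_rot: [0.994, 0.111, -0.0, -0.0]
wrist_force: [-0.1, -0.2, -1.5]
grip_width: 0.0255
grasp_force: 30.0
```

```bash

python3 -m creep '[0,0,0.007,0,0,0,-1,0,0,0.007,0,0,0,-1]'
python3 -m creep '[0,0,0.005,0,0,0,-1,0,0,0.005,0,0,0,-1]'
```

```text
time: 11.12
eef_pos: [0.5874, -0.0337, 0.2708]
tcp_rot: [0.994, 0.111, 0.0, -0.0]
wrist_force: [-1.4, 1.3, 5.5]
grip_width: 0.0259
grasp_force: 30.0
time: 11.38
eef_pos: [0.5874, -0.0338, 0.2708]
tcp_rot: [0.994, 0.111, 0.0, -0.001]
wrist_force: [-4.5, 2.3, 12.6]
grip_width: 0.0256
grasp_force: 30.0
```

Seated, with contact force on the wrist. I'll relieve it, open and rise.

```bash

python3 -m creep '[0,0,-0.009,0,0,0,-1,0,0,-0.009,0,0,0,-1,0,0,-0.009,0,0,0,-0.1,0,0,-0.009,0,0,0,0.2,0,0,-0.009,0,0,0,0.2,0,0,-0.009,0,0,0,0.2]'
python3 -m creep '[0,0,-0.1,0,0,0,0.2,0,0,-0.3,0,0,0,0.2,0,0,-0.6,0,0,0,0.2,0,0,-0.9,0,0,0,0.2,0,0,-0.9,0,0,0,0.2]'
python3 - <<'E'
from h import *
print(np.round(bot.observe()['joints'],3))
f=grab('side'); save(f,'side3'); a=cv2.imread('pics/side3.png')[120:320,250:500]; cv2.imwrite('pics/side3.png',cv2.resize(a,None,fx=2.4,fy=2.4))
f2=grab('scene'); 
for f in (f,f2):
    w=cloud(f); C=f['color'].astype(float)
    m=(abs(w[...,0]-.59)<.03)&(abs(w[...,1]+.035)<.03)&(w[...,2]>.19)&(w[...,2]<.23)&(C.max(-1)<75)
    q=w[m]; print('block',m.sum(),q.mean(0),np.percentile(q,[3,97],axis=0).round(4).tolist())
E
```

```text
time: 12.12
eef_pos: [0.5874, -0.0337, 0.2708]
tcp_rot: [0.994, 0.111, 0.0, 0.0]
wrist_force: [-0.3, 0.4, -0.4]
grip_width: 0.055
grasp_force: 0.0
time: 12.75
eef_pos: [0.5884, -0.0346, 0.4099]
tcp_rot: [0.994, 0.111, 0.003, 0.0]
wrist_force: [-0.5, 0.9, 0.1]
grip_width: 0.0556
grasp_force: 0.0
[-0.638  0.429  0.882  1.828 -0.38   1.057 -0.96 ]
block 125 [ 0.58810457 -0.03751852  0.20586147] [[0.5809, -0.0478, 0.1914], [0.5981, -0.023, 0.2174]]
block 153 [ 0.59593382 -0.0330359   0.20838454] [[0.5875, -0.044, 0.1917], [0.6009, -0.0216, 0.2184]]
```

View pics/side3.png

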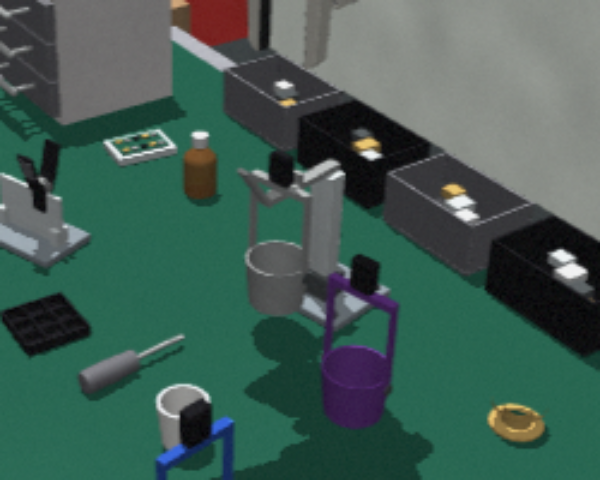

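The pail hangs upright in the hook, block at (281,168) in the crop, bar on the seat. Now the clip.

```bash
python3 - <<'E'
from h import *
plan([((.57,.07,.40),tool(-45)),((.53,.17,.37),tool(-10)),((.4532,.2510,.32),tool(19))])
E
```

```text
[0.04, -0.699, 0.043] [-0.0, -0.002, -0.717] rows 5 
[0.283, -0.66, 0.2] [0.0, 0.0, -0.778] rows 5 
[0.443, -0.598, 0.333] [0.0, 0.0, -0.644] rows 4
```

```bash

python3 -m creep '[0.04,-0.7,0.04,0,0,-0.72,1,0.04,-0.7,0.04,0,0,-0.72,1,0.04,-0.7,0.04,0,0,-0.72,1,0.04,-0.7,0.04,0,0,-0.72,1,0.04,-0.7,0.04,0,0,-0.72,1]'
python3 -m creep '[0.28,-0.66,0.2,0,0,-0.78,1,0.28,-0.66,0.2,0,0,-0.78,1,0.28,-0.66,0.2,0,0,-0.78,1,0.28,-0.66,0.2,0,0,-0.78,1,0.28,-0.66,0.2,0,0,-0.78,1]'
python3 -m creep '[0.44,-0.6,0.33,0,0,-0.64,1,0.44,-0.6,0.33,0,0,-0.64,1,0.44,-0.6,0.33,0,0,-0.64,1,0.44,-0.6,0.33,0,0,-0.64,1,0.44,-0.6,0.33,0,0,-0.64,1,0.44,-0.6,0.33,0,0,-0.64,1]'
python3 - <<'E'
from h import *
s=bot.observe(); print(np.round(s['joints'],3))
f=grab('wrist'); save(f,'wrist2')
T=np.array(f['world_from_camera']); v,u=np.mgrid[:400,:640]; x,y=(u-f['cx'])/f['fx'],(v-f['cy'])/f['fy']; r=np.hypot(x,y)+1e-9
z=f['z_map']; p=np.stack([np.tan(r)*x/r*z,np.tan(r)*y/r*z,z],-1); w=p@T[:3,:3].T+T[:3,3]
C=f['color'].astype(float); m=(z>0)&(w[...,2]>.1)&(w[...,2]<.145)&(abs(w[...,0]-.455)<.05)&(abs(w[...,1]-.25)<.05)&(C.max(-1)<90)
q=w[m]; n=np.array([np.cos(np.radians(19)),np.sin(np.radians(19))]); d=q[:,:2]-[.4532,.2510]
a=d@n; b=d@[-n[1],n[0]]; print(len(q),np.percentile(a,[1,50,99]),np.percentile(b,[1,50,99]))
for lo in(.11,.12,.13):
    k=(q[:,2]>lo)&(q[:,2]<lo+.01); print(lo,k.sum(),np.percentile(a[k],[2,98]) if k.any() else '',np.percentile(b[k],[2,98]) if k.any() else '')
plan([((.4532,.2510,.183),tool(19))])
E
```

```text
time: 13.48
eef_pos: [0.57, 0.0693, 0.3993]
tcp_rot: [0.925, 0.381, -0.0, 0.0]
wrist_force: [-0.3, -0.2, 0.8]
grip_width: 0.0925
grasp_force: 0.0
time: 14.1
eef_pos: [0.5298, 0.169, 0.3696]
tcp_rot: [0.766, 0.643, -0.0, 0.0]
wrist_force: [0.8, 0.1, 0.7]
grip_width: 0.093
grasp_force: 0.0
time: 14.85
eef_pos: [0.4527, 0.2495, 0.3205]
tcp_rot: [0.582, 0.813, 0.0, 0.0]
wrist_force: [-0.8, 0.9, -0.5]
grip_width: 0.093
grasp_force: 0.0
[-0.889  0.342  0.366  2.068 -0.175  0.76  -0.086]
603 [-0.02372445  0.01314367  0.02388276] [-0.00680542  0.00393349  0.014624  ]
0.11 181 [-0.01883368  0.01828221] [-0.00653352  0.01457849]
0.12 184 [-0.02191033  0.02136664] [-0.00626427  0.01438071]
0.13 113 [-0.02404959  0.02394642] [-0.00678034  0.01457955]
[0.008, 0.006, 0.916] [0.001, 0.0, -0.003] rows 4
```

View pics/wrist2.png

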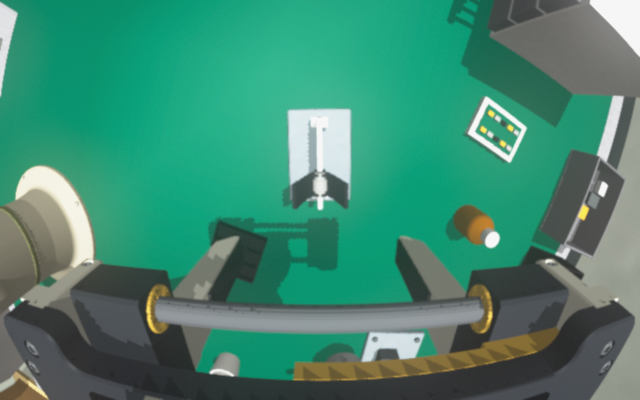

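The wrist view shows the clip at (320,187), centred between the fingers and square to the rib. The tails measure ±24 mm about my centre line, with a +3–4 mm offset along the hinge, which I'll correct.

```bash

python3 -m creep '[0.03,0.01,0.3,0,0,0,1,0.03,0.01,0.6,0,0,0,1,0.03,0.01,0.8,0,0,0,1,0.03,0.01,0.915,0,0,0,1,0.03,0.01,0.915,0,0,0,1,0.03,0.01,0.915,0,0,0,-1,0.03,0.01,0.915,0,0,0,-1,0.03,0.01,0.915,0,0,0,-1,0.03,0.01,0.915,0,0,0,-1,0.03,0.01,0.915,0,0,0,-1,0.03,0.01,0.915,0,0,0,-1,0.03,0.01,0.915,0,0,0,-1]' 22
python3 -m creep '[0,0,0,0,0,0,-1,0,0,0,0,0,0,-1,0,0,0,0,0,0,-1]' 22
```

```text
time: 16.4
eef_pos: [0.4527, 0.2551, 0.1835]
tcp_rot: [0.581, 0.814, 0.001, 0.0]
wrist_force: [-0.6, 0.1, 12.2]
grip_width: 0.0276
grasp_force: 7.7
time: 16.77
eef_pos: [0.4522, 0.2549, 0.1838]
tcp_rot: [0.581, 0.814, 0.0, -0.0]
wrist_force: [-1.8, -0.6, 13.2]
grip_width: 0.0233
grasp_force: 22.0
```

Tails squeezed to their stop (23 mm opening, 22 N). Lifting off and planning the approach.

```bash

python3 -m creep '[0,0,-0.1,0,0,0,-1,0,0,-0.3,0,0,0,-1,0,0,-0.6,0,0,0,-1,0,0,-0.9,0,0,0,-1,0,0,-1,0,0,0,-1,0,0,-1,0,0,0,-1]'
python3 - <<'E'
from h import *
o=np.array([.588,-.0345,0]); ex=np.array([.977,.215,0])
tip=o-.055*ex+[0,0,.220]; a=-.574*ex+[0,0,.819]; print(tip,tip+.157*a)
Q=tool(12.4,-35)
plan([((.47,.15,.37),tool(17,-10)),((.46,.03,.37),tool(14,-25)),(tip+.165*a,Q),(tip+.150*a,Q),(tip+.109*a,Q)])
print(np.round(bot.observe()['joints'],3))
E
```

```text
time: 17.52
eef_pos: [0.4521, 0.255, 0.3338]
tcp_rot: [0.58, 0.814, 0.001, 0.0]
wrist_force: [-0.2, 0.9, -0.5]
grip_width: 0.0232
grasp_force: 22.0
[ 0.534265 -0.046325  0.22    ] [ 0.44621971 -0.06570037  0.348583  ]
[-0.7, -0.115, -0.242] [-0.22, -0.005, 0.045] rows 3 
[-0.746, -0.293, -0.052] [-0.333, -0.02, 0.064] rows 3 
[-0.596, -0.29, -0.026] [-0.222, -0.018, 0.031] rows 3 
[0.0, 0.0, 0.1] [0.0, 0.0, 0.0] rows 2 
[0.0, 0.0, 0.273] [0.0, 0.0, 0.0] rows 2 
[-0.915  0.328  0.387  2.05  -0.173  0.792 -0.093]
```

```bash

python3 -m creep '[-0.2,-0.03,-0.08,-0.07,0,0.01,-1,-0.45,-0.08,-0.16,-0.15,0,0.03,-1,-0.7,-0.115,-0.24,-0.22,0,0.045,-1,-0.7,-0.115,-0.24,-0.22,0,0.045,-1]'
python3 -m creep '[-0.25,-0.1,-0.02,-0.1,0,0.02,-1,-0.5,-0.2,-0.04,-0.2,-0.01,0.04,-1,-0.75,-0.29,-0.05,-0.333,-0.02,0.064,-1,-0.75,-0.29,-0.05,-0.333,-0.02,0.064,-1,-0.75,-0.29,-0.05,-0.333,-0.02,0.064,-1]'
python3 - <<'E'
from h import *
o=np.array([.588,-.0345,0]); ex=np.array([.977,.215,0])
tip=o-.055*ex+[0,0,.220]; a=-.574*ex+[0,0,.819]; Q=tool(12.4,-35)
plan([(tip+.165*a,Q)]); print(np.round(bot.observe()['joints'],3))
E
```

```text
time: 18.02
eef_pos: [0.4695, 0.147, 0.3684]
tcp_rot: [0.594, 0.8, 0.07, 0.05]
wrist_force: [0.3, 0.9, -1.0]
grip_width: 0.0235
grasp_force: 22.0
time: 18.65
eef_pos: [0.4608, 0.0303, 0.3679]
tcp_rot: [0.601, 0.77, 0.17, 0.131]
wrist_force: [1.6, -0.1, 0.1]
grip_width: 0.0237
grasp_force: 22.0
[-0.597, -0.289, -0.042] [-0.228, -0.021, 0.029] rows 3 
[-0.583  0.081  0.455  2.34  -0.277  0.31   0.353]
```

```bash

python3 -m creep '[-0.2,-0.1,-0.01,-0.08,-0.01,0.01,-1,-0.4,-0.2,-0.03,-0.15,-0.01,0.02,-1,-0.6,-0.29,-0.04,-0.228,-0.02,0.03,-1,-0.6,-0.29,-0.04,-0.228,-0.02,0.03,-1,-0.6,-0.29,-0.04,-0.228,-0.02,0.03,-1,-0.6,-0.29,-0.04,-0.228,-0.02,0.03,-1]'
python3 - <<'E'
from h import *
o=np.array([.588,-.0345,0]); ex=np.array([.977,.215,0])
tip=o-.055*ex+[0,0,.220]; a=-.574*ex+[0,0,.819]; Q=tool(12.4,-35)
plan([(tip+.145*a,Q),(tip+.109*a,Q)]); print(np.round(bot.observe()['joints'],3))
f=grab('wrist'); save(f,'wrist3'); f=grab('side'); save(f,'side4')
A=cv2.imread('pics/wrist3.png')[60:300,200:440]; B=cv2.imread('pics/side4.png')[120:260,280:420]
cv2.imwrite('pics/c4.png',np.hstack([cv2.resize(A,(400,400)),cv2.resize(B,(400,400),interpolation=2)]))
E
```

```text
time: 19.4
eef_pos: [0.4478, -0.051, 0.3521]
tcp_rot: [0.596, 0.752, 0.222, 0.171]
wrist_force: [0.6, -0.4, 0.8]
grip_width: 0.0234
grasp_force: 22.0
[-0.094, -0.036, 0.082] [-0.054, -0.018, 0.012] rows 2 
[0.0, 0.0, 0.24] [0.0, 0.0, 0.0] rows 2 
[ 0.469  0.12  -0.421  2.403 -0.943  0.142  1.201]
```

View pics/c4.png

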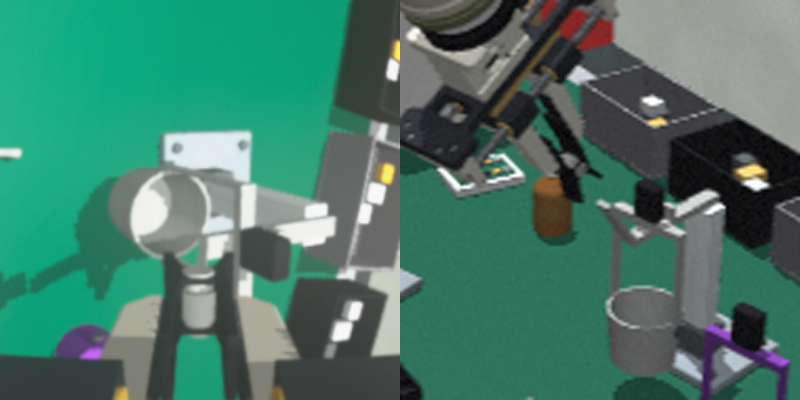

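The wrist crop shows the jaws open at (165–235,260) with the prong between them. The side crop shows the clip at (570,170) in front of the tip at (602,205). The arm is still converging, so I'll let it settle.

```bash

python3 -m creep '[0,0,0,0,0,0,-1,0,0,0,0,0,0,-1,0,0,0,0,0,0,-1]'
python3 - <<'E'
from h import *
o=np.array([.588,-.0345,0]); ex=np.array([.977,.215,0])
tip=o-.055*ex+[0,0,.220]; a=-.574*ex+[0,0,.819]; Q=tool(12.4,-35)
plan([(tip+.145*a,Q),(tip+.109*a,Q)]); print(np.round(bot.observe()['joints'],3))
E
```

```text
time: 19.88
eef_pos: [0.4471, -0.0509, 0.3527]
tcp_rot: [0.596, 0.752, 0.221, 0.172]
wrist_force: [0.1, 0.1, -1.2]
grip_width: 0.0237
grasp_force: 22.0
[-0.096, -0.035, 0.087] [-0.054, -0.016, 0.013] rows 2 
[0.0, 0.0, 0.24] [0.0, 0.0, 0.0] rows 2 
[ 0.46   0.117 -0.411  2.405 -0.941  0.142  1.199]
```

```bash

python3 -m creep '[-0.05,-0.02,0.04,-0.03,-0.01,0.01,-1,-0.095,-0.035,0.08,-0.054,-0.016,0.013,-1,-0.095,-0.035,0.08,-0.054,-0.016,0.013,-1,-0.095,-0.035,0.08,-0.054,-0.016,0.013,-1,-0.095,-0.035,0.08,-0.054,-0.016,0.013,-1]'
python3 - <<'E'
from h import *
o=np.array([.588,-.0345,0]); ex=np.array([.977,.215,0])
tip=o-.055*ex+[0,0,.220]; a=-.574*ex+[0,0,.819]; Q=tool(12.4,-35)
plan([(tip+.145*a,Q),(tip+.109*a,Q)]); print(np.round(bot.observe()['joints'],3))
E
```

```text
time: 20.5
eef_pos: [0.4536, -0.0682, 0.3514]
tcp_rot: [0.599, 0.745, 0.231, 0.182]
wrist_force: [-0.2, -0.1, -0.4]
grip_width: 0.0239
grasp_force: 22.0
[0.027, -0.046, 0.071] [-0.018, -0.006, -0.002] rows 2 
[0.0, 0.0, 0.24] [0.0, 0.0, 0.0] rows 2 
[ 0.696  0.153 -0.626  2.395 -1.045  0.107  1.334]
```

```bash

python3 -m creep '[0.01,-0.02,0.03,0,0,0,-1,0.02,-0.035,0.06,0,0,0,-1,0.03,-0.046,0.08,0,0,0,-1,0.03,-0.046,0.08,0,0,0,-1,0.03,-0.046,0.08,0,0,0,-1]'
cat > m.py <<'E'
from h import *
o=np.array([.588,-.0345,0]); ex=np.array([.977,.215,0])
tip=o-.055*ex+[0,0,.220]; a=-.574*ex+[0,0,.819]; Q=tool(12.4,-35)
s=bot.observe(); q=R.from_quat(s['tcp_rot'])
print('joints',np.round(s['joints'],3),'F',np.round(s['wrist_force'],1)); plan([(tip+.145*a,Q),(tip+.109*a,Q)])
d=np.array(s['eef_pos'])-tip; print('TCP from tip in prong frame (x,y,z mm)',np.round(1e3*np.array([d@(.819*ex+[0,0,.574]),d@[-.215,.977,0],d@a]),1),'z angle err',np.degrees(np.arccos(-q.as_matrix()[:,2]@a)))
c=d+q.as_matrix()[:,2]*.102; print('hinge in prong frame',np.round(1e3*np.array([c@(.819*ex+[0,0,.574]),c@[-.215,.977,0],c@a]),1))
E
python3 m.py
```

```text
time: 21.12
eef_pos: [0.455, -0.0664, 0.3464]
tcp_rot: [0.6, 0.746, 0.228, 0.177]
wrist_force: [-0.2, 0.0, -0.2]
grip_width: 0.0237
grasp_force: 22.0
joints [ 0.648  0.16  -0.583  2.396 -1.045  0.106  1.329] F [-0.2  0.  -0.2]
[0.017, -0.037, 0.037] [-0.032, -0.012, -0.003] rows 2 
[0.0, 0.0, 0.24] [0.0, 0.0, 0.0] rows 2 
TCP from tip in prong frame (x,y,z mm) [  5.6  -2.6 150.5] z angle err 0.9267450110254964
hinge in prong frame [ 3.  -1.7 48.5]
```

```bash

python3 -m creep '[0.01,-0.01,0.05,0,0,0,-1,0.01,-0.015,0.1,0,0,0,-1,0.01,-0.02,0.15,0,0,0,-1,0.01,-0.02,0.18,0,0,0,-1,0.01,-0.02,0.18,0,0,0,-1,0.01,-0.02,0.18,0,0,0,-1]'
python3 m.py
```

```text
time: 21.88
eef_pos: [0.4694, -0.0655, 0.3361]
tcp_rot: [0.6, 0.749, 0.224, 0.169]
wrist_force: [-0.1, 0.7, -0.7]
grip_width: 0.0237
grasp_force: 22.0
joints [ 0.54   0.19  -0.481  2.379 -1.045  0.107  1.326] F [-0.1  0.7 -0.7]
[0.033, -0.079, -0.071] [-0.054, -0.021, -0.003] rows 2 
[0.0, 0.0, 0.24] [0.0, 0.0, 0.0] rows 2 
TCP from tip in prong frame (x,y,z mm) [ 11.4  -4.8 133.8] z angle err 2.3479115275067066
hinge in prong frame [ 7.  -3.1 31.9]
```

The wrist is pinned at two limits (q5 and q6), so the forearm is nearly aligned with the tool. I'll fit a kinematic model from the logged states to find a reachable configuration.

```bash
cat > fk.py <<'E'
from h import *
from scipy.optimize import least_squares
import itertools
D=[([-1.422,.6,-.003,1.6,.002,.943,-.08],(.162,.706,.302),(.113,.994,-.001,0)),
([-.912,.35,.52,1.904,-.214,.942,-.631],(.5124,.2364,.3803),(.816,.578,0,0)),
([-.172,.367,.778,2.042,-.339,.861,-.335],(.454,-.2515,.3507),(.976,.217,0,0)),
([-.053,.495,.654,2.144,-.497,.652,-.19],(.4529,-.2537,.2541),(.977,.215,.001,0)),
([-.632,.37,.866,2.133,-.393,.802,-.869],(.4834,-.0581,.3313),(.994,.11,0,0)),
([-.638,.429,.882,1.828,-.38,1.057,-.96],(.5884,-.0346,.4099),(.994,.111,.003,0)),
([-.889,.342,.366,2.068,-.175,.76,-.086],(.4527,.2495,.3205),(.582,.813,0,0)),
([-.915,.328,.387,2.05,-.173,.792,-.093],(.4521,.255,.3338),(.58,.814,.001,0)),
([-.583,.081,.455,2.34,-.277,.31,.353],(.4608,.0303,.3679),(.601,.77,.17,.131)),
([.46,.117,-.411,2.405,-.941,.142,1.199],(.4471,-.0509,.3527),(.596,.752,.221,.172)),
([.696,.153,-.626,2.395,-1.045,.107,1.334],(.4536,-.0682,.3514),(.599,.745,.231,.182)),
([.54,.19,-.481,2.379,-1.045,.107,1.326],(.4694,-.0655,.3361),(.6,.749,.224,.169))]
# p: base yaw, tool yaw, v0..v3 (x,y,z) offsets
def fk(q,p,s):
    rz=lambda a:R.from_euler('z',a); ry=lambda a:R.from_euler('y',a)
    v=p[2:14].reshape(4,3); M=rz(p[0]+s[0]*q[0]); x=np.array([0,0,v[0,2]])
    M=M*ry(q[1])*rz(s[1]*q[2]); x=x+M.apply(v[1]); M=M*ry(q[3]); M=M*rz(s[2]*q[4]); x=x+M.apply(v[2]); M=M*ry(q[5]); M=M*rz(s[3]*q[6]); x=x+M.apply([v[3,0],v[3,1],v[3,2]]); return x,M*rz(p[1])
def fit():
    best=None
    for s in itertools.product([1,-1],repeat=4):
      for ty in (0,1.57,3.14,-1.57):
        def res(p):
            o=[]
            for q,x,r in D:
                a,M=fk(q,p,s); o+=list(a-x)+list(.3*(M.inv()*R.from_quat(r)).as_rotvec())
            return o
        r=least_squares(res,[0,ty,0,0,.36,0,0,.5,0,0,.5,0,0,.3],max_nfev=60,loss='soft_l1',f_scale=.02)
        if best is None or r.cost<best[0]: best=(r.cost,s,r.x)
    return best
if __name__=='__main__':
    b=fit(); print(b[0],b[1],np.round(b[2],4)); pickle.dump(b,open('pics/fk.pkl','wb'))
    for q,x,r in D:
        a,M=fk(q,b[2],b[1]); print(np.round((a-x)*1e3,1),np.round(np.degrees((M.inv()*R.from_quat(r)).magnitude()),2))
E
time python3 fk.py
```

```text
0.0003594617924755112 (-1, -1, -1, -1) [-3.0800e-02  1.5415e+00  5.1349e+00  4.2310e-01  2.5440e-01  4.3000e-02
 -2.4500e-02  6.3100e-01  5.0000e-04 -1.2100e-02  4.2280e-01  6.7000e-03
  1.4000e-03  2.0820e-01]
[ 0.5  2.9 -8.4] 0.04
[0.3 2.2 0.9] 0.18
[-4.1  0.6  3.9] 0.05
[-2.6  2.3  2.3] 0.08
[-1.7 -0.2  5.7] 0.01
[-5.1 -5.2  0.3] 0.12
[1.5 5.2 3. ] 0.04
[1.1 4.4 3.2] 0.13
[-13.8   0.1   4.1] 0.73
[ 2.9  1.5 -4.1] 0.99
[ 6.2 -0.8 -5.7] 1.02
[ 3.4  1.1 -5.9] 0.98
real	0m32.912s
user	0m33.326s
sys	0m0.044s
```

```bash
python3 - <<'E'
s=open('fk.py').read()
i=s.index('def fk'); j=s.index("if __name__")
s=s[:i]+'''def fk(q,p,s=-1):
    rz=lambda a:R.from_euler('z',a); ry=lambda a:R.from_euler('y',a)
    M=rz(p[0]-q[0]); x=np.array([p[2],p[3],p[4]])+M.apply([p[5],p[6],0])
    M=M*ry(q[1]); M=M*rz(-q[2]); x=x+M.apply([p[7],p[8],p[9]]); M=M*ry(q[3]); x=x+M.apply([p[10],0,p[11]]); M=M*rz(-q[4]); x=x+M.apply([0,p[12],0])
    M=M*ry(q[5]+p[15]); x=x+M.apply([p[13],0,p[14]]); return x,M*rz(p[1]-q[6])
def fit():
    z0=np.array([0,1.54,0,0,.36,0,0,0,0,.5,0,.5,0,0,.2,0])
    def res(p):
        o=list((p-z0)*2e-3)
        for q,x,r in D:
            a,M=fk(q,p); o+=list(a-x)+list(.3*(M.inv()*R.from_quat(r)).as_rotvec())
        return o
    r=least_squares(res,z0,max_nfev=300); return r.cost,0,r.x
'''+s[j:]
open('fk.py','w').write(s)
E
time python3 fk.py
```

```text
1.2632365306397233e-06 0 [-2.0000e-04  1.5706e+00  2.0000e-04  3.0000e-04  2.8420e-01 -4.0000e-04
 -3.0100e-02 -3.0000e-04 -2.6800e-02  6.4620e-01  0.0000e+00  4.4240e-01
  3.0000e-04 -4.0000e-04  2.5520e-01  1.0000e-04]
[-0.  0.  0.] 0.08
[ 0.1 -0.1 -0. ] 0.12
[0.3 0.  0. ] 0.06
[-0.1 -0.   0.1] 0.07
[-0.1 -0.1  0. ] 0.09
[-0.2  0.1 -0.1] 0.04
[ 0.   0.2 -0. ] 0.05
[-0.  -0.1  0. ] 0.05
[-0.1  0.  -0.1] 0.1
[-0.  -0.3 -0.2] 0.02
[-0.1  0.4  0.1] 0.06
[ 0.2 -0.1  0.2] 0.09
real	0m0.506s
user	0m1.025s
sys	0m0.048s
```

```bash
cat > ik.py <<'E'
from fk import *
p=pickle.load(open('pics/fk.pkl','rb'))[2]
lo=np.array([-2.57,-.35,-1.29,.11,-1.05,.11,-2.63])+.02; hi=np.array([2.57,1.97,1.29,2.56,4.19,1.86,2.63])-.02
o=np.array([.588,-.0345,0]); ex=np.array([.977,.215,0]); tip=o-.055*ex+[0,0,.220]; a=-.574*ex+[0,0,.819]
def ik(P,Q,q0,w=1e-3):
    def res(q):
        x,M=fk(q,p); return np.r_[(x-P)*5,(M.inv()*Q).as_rotvec(),w*(q-q0)]
    r=least_squares(res,np.clip(q0,lo+1e-6,hi-1e-6),bounds=(lo,hi)); return r.x,np.linalg.norm(res(r.x)[:6])
E
python3 - <<'E'
from ik import *
rng=np.random.default_rng(0)
for s in(.155,.109):
  for h in(12.4,192.4):
    Q=tool(h,-35 if h<90 else 35); S=[]
    for _ in range(60):
        q,e=ik(tip+s*a,Q,rng.uniform(lo,hi),1e-4)
        if e<2e-3: S.append(q)
    S=np.array(S); print(s,h,len(S))
    if len(S):
        for q in S[np.argsort(S[:,4])][::max(1,len(S)//10)]: print(np.round(q,2), 'margin',np.minimum(q-lo,hi-q).min().round(3))
E
```

```text
0.155 12.4 22
[ 1.17  0.28 -1.23  2.4   1.28  0.13 -0.99] margin 0.0
[ 1.17  0.28 -1.23  2.4   1.28  0.13 -0.99] margin 0.0
[ 1.17  0.28 -1.23  2.4   1.28  0.13 -0.99] margin 0.0
[ 1.17  0.28 -1.23  2.4   1.28  0.13 -0.99] margin 0.0
[ 1.17  0.28 -1.23  2.4   1.28  0.13 -0.99] margin 0.0
[ 1.17  0.28 -1.23  2.4   1.28  0.13 -0.99] margin 0.0
[ 1.17  0.28 -1.23  2.4   1.28  0.13 -0.99] margin 0.0
[ 1.19  0.3  -1.27  2.4   1.31  0.15 -1.02] margin 0.0
[ 1.19  0.3  -1.27  2.4   1.31  0.15 -1.02] margin 0.0
[ 1.19  0.3  -1.27  2.4   1.31  0.15 -1.02] margin 0.0
[ 1.19  0.3  -1.27  2.4   1.31  0.15 -1.02] margin 0.0
0.155 192.4 23
[ 1.17  0.28 -1.23  2.4   1.28  0.13  2.15] margin 0.0
[ 1.17  0.28 -1.23  2.4   1.28  0.13  2.15] margin 0.0
[ 1.17  0.28 -1.23  2.4   1.28  0.13  2.15] margin 0.0
[ 1.17  0.28 -1.23  2.4   1.28  0.13  2.15] margin 0.0
[ 1.17  0.28 -1.23  2.4   1.28  0.13  2.15] margin 0.0
[ 1.17  0.28 -1.23  2.4   1.28  0.13  2.15] margin 0.0
[ 1.17  0.28 -1.23  2.4   1.28  0.13  2.15] margin 0.0
[ 1.18  0.29 -1.25  2.4   1.3   0.14  2.13] margin 0.013
[ 1.19  0.3  -1.27  2.4 
[... 841 characters left out ...]
.17 0.25 2.39] margin 0.0
[0.   0.22 0.12 2.47 4.17 0.25 2.39] margin 0.0
0.109 192.4 32
[ 1.06  0.46 -1.27  2.41  1.76  0.34  1.67] margin 0.001
[ 1.06  0.46 -1.27  2.41  1.76  0.33  1.66] margin 0.003
[ 1.    0.41 -1.16  2.41  1.84  0.26  1.58] margin 0.109
[ 0.91  0.35 -1.01  2.42  2.03  0.18  1.39] margin 0.05
[ 0.81  0.31 -0.88  2.42  2.3   0.13  1.12] margin 0.0
[ 0.81  0.31 -0.88  2.42  2.3   0.13  1.12] margin 0.0
[ 0.81  0.31 -0.88  2.42  2.3   0.13  1.12] margin 0.0
[ 0.44  0.24 -0.41  2.44  3.71  0.13 -0.3 ] margin 0.0
[ 0.    0.22  0.12  2.47  4.17  0.25 -0.75] margin 0.0
[ 0.    0.22  0.12  2.47  4.17  0.25 -0.75] margin 0.0
[ 0.    0.22  0.12  2.47  4.17  0.25 -0.75] margin 0.0
```

```bash
python3 - <<'E'
from ik import *
s=bot.observe(); q0=np.array(s['joints'])
qa=np.array([-.583,.081,.455,2.34,-.277,.31,.353])
print('same grip, hinge 8 mm past tip, various tilt')
for t in range(-35,-20,2):
    Q=tool(12.4,t); P=tip+.008*a-Q.apply([0,0,.102])
    for n,g in(('cur',q0),('elbowL',qa)):
        q,e=ik(P,Q,g,1e-2); q,e=ik(P,Q,q,1e-3); print(t,n,np.round(q,2),'err',round(e,4),'m',np.minimum(q-lo,hi-q).min().round(3))
print('sideways grip phi')
for ph in(-30,-20,-12,12,20,30):
    Q=tool(12.4,-35)*R.from_euler('y',ph,degrees=True)
    for sI in (.05,.008):
        P=tip+(sI+.036)*a-Q.apply([0,0,.065])
        for n,g in(('cur',q0),('elbowL',qa)):
            q,e=ik(P,Q,g,1e-2); q,e=ik(P,Q,q,1e-3); print(ph,sI,n,np.round(q,2),'err',round(e,4),'m',np.minimum(q-lo,hi-q).min().round(3))
E
```

```text
same grip, hinge 8 mm past tip, various tilt
-35 cur [ 0.41  0.22 -0.35  2.38 -1.03  0.13  1.31] err 0.1035 m 0.0
-35 elbowL [ 0.41  0.22 -0.35  2.38 -1.03  0.13  1.31] err 0.1035 m 0.0
-33 cur [ 0.33  0.22 -0.27  2.38 -1.03  0.13  1.3 ] err 0.0696 m 0.0
-33 elbowL [ 0.33  0.22 -0.27  2.38 -1.03  0.13  1.3 ] err 0.0696 m 0.0
-31 cur [ 0.25  0.21 -0.19  2.38 -1.03  0.13  1.29] err 0.0356 m 0.0
-31 elbowL [ 0.25  0.21 -0.19  2.38 -1.03  0.13  1.29] err 0.0356 m 0.0
-29 cur [ 0.17  0.21 -0.12  2.38 -1.03  0.13  1.28] err 0.0016 m 0.0
-29 elbowL [ 0.17  0.21 -0.12  2.38 -1.03  0.13  1.28] err 0.0016 m 0.0
-27 cur [ 0.12  0.21 -0.06  2.35 -0.75  0.17  1.  ] err 0.0 m 0.035
-27 elbowL [ 0.2   0.22 -0.15  2.35 -0.62  0.15  0.87] err 0.0 m 0.022
-25 cur [ 0.03  0.21  0.03  2.33 -0.62  0.21  0.86] err 0.0 m 0.084
-25 elbowL [ 0.02  0.21  0.05  2.33 -0.64  0.22  0.88] err 0.0 m 0.087
-23 cur [-0.02  0.22  0.09  2.31 -0.51  0.26  0.75] err 0.0 m 0.132
-23 elbowL [-0.09  0.22  0.17  2.31 -0.59  0.27  0.83] err 0.0 m 0.141
-21 cur [-0.05  0.22  0.11  2.28 -0.42  0.31  0.65] err 0.0 m 0.178
-21 el
[... 1156 characters left out ...]
.92  2.35 -1.03  0.13  1.46] err 0.0089 m 0.0
12 0.008 elbowL [ 0.99  0.39 -0.92  2.35 -1.03  0.13  1.46] err 0.0089 m 0.0
20 0.05 cur [ 0.98  0.31 -0.73  2.3  -1.03  0.46  1.54] err 0.0 m 0.0
20 0.05 elbowL [ 0.98  0.31 -0.73  2.3  -1.03  0.46  1.54] err 0.0 m 0.0
20 0.008 cur [ 0.99  0.43 -0.85  2.3  -1.03  0.31  1.54] err 0.0 m 0.0
20 0.008 elbowL [ 0.99  0.43 -0.85  2.3  -1.03  0.31  1.54] err 0.0 m 0.0
30 0.05 cur [ 0.87  0.37 -0.52  2.24 -1.03  0.71  1.63] err 0.0 m 0.004
30 0.05 elbowL [ 0.86  0.36 -0.51  2.25 -1.03  0.71  1.63] err 0.0 m 0.0
30 0.008 cur [ 0.91  0.47 -0.64  2.24 -1.03  0.57  1.63] err 0.0 m 0.0
30 0.008 elbowL [ 0.91  0.47 -0.64  2.24 -1.03  0.57  1.63] err 0.0 m 0.0
```

```bash
cat > m2.py <<'E'
from ik import *
import sys
T=float(sys.argv[1]); q0=np.array(bot.observe()['joints']); Q=tool(12.4,T); W=[]
for h in map(float,sys.argv[2:]):
    P=tip+h*1e-3*a-Q.apply([0,0,.102]); q,e=ik(P,Q,q0,1e-2); q,e=ik(P,Q,q,1e-3); print(h,np.round(q,2),'err',round(e,4),'m',np.minimum(q-lo,hi-q).min().round(3)); q0=q; W.append((P,Q))
plan(W)
E
python3 m2.py -27 42 20 6; python3 m2.py -28 42 20 6
```

```text
42.0 [ 0.16  0.14 -0.09  2.35 -0.54  0.23  0.8 ] err 0.0 m 0.103
20.0 [ 0.19  0.19 -0.14  2.35 -0.58  0.18  0.83] err 0.0 m 0.049
6.0 [ 0.21  0.22 -0.18  2.35 -0.6   0.15  0.85] err 0.0 m 0.015
[0.033, 0.016, -0.062] [0.123, -0.022, -0.002] rows 2 
[0.0, 0.021, 0.145] [0.0, 0.0, 0.0] rows 2 
[0.0, 0.013, 0.092] [0.0, 0.0, 0.0] rows 2 
42.0 [ 0.19  0.14 -0.12  2.36 -0.61  0.21  0.87] err 0.0 m 0.081
20.0 [ 0.24  0.19 -0.19  2.36 -0.66  0.15  0.91] err 0.0 m 0.025
6.0 [ 0.2   0.22 -0.16  2.36 -0.8   0.13  1.05] err 0.0 m 0.0
[0.033, 0.004, -0.063] [0.101, -0.022, -0.002] rows 2 
[0.0, 0.018, 0.146] [0.0, 0.0, 0.0] rows 2 
[0.0, 0.011, 0.093] [0.0, 0.0, 0.0] rows 2
```

A 27° tilt is reachable all the way in. The sprung jaws will square themselves on the prong when released. Backing off and reorienting.

```bash

python3 -m creep '[0.01,0.005,-0.06,0.03,0,0,-1,0.033,0.016,-0.062,0.08,-0.02,0,-1,0.033,0.016,-0.062,0.123,-0.022,0,-1,0.033,0.016,-0.062,0.123,-0.022,0,-1,0.033,0.016,-0.062,0.123,-0.022,0,-1]'
python3 m.py; python3 m2.py -27 42 20 6
```

```text
time: 22.5
eef_pos: [0.4654, -0.0613, 0.3453]
tcp_rot: [0.61, 0.757, 0.182, 0.146]
wrist_force: [0.3, -0.7, -0.6]
grip_width: 0.0234
grasp_force: 22.0
joints [ 0.088  0.139 -0.004  2.35  -0.601  0.239  0.855] F [ 0.3 -0.7 -0.6]
[-0.001, -0.095, 0.0] [-0.177, -0.0, -0.002] rows 2 
[0.0, 0.0, 0.24] [0.0, 0.0, 0.0] rows 2 
TCP from tip in prong frame (x,y,z mm) [1.410e+01 1.000e-01 1.431e+02] z angle err 7.886523030396652
hinge in prong frame [-0.   0.1 42.1]
42.0 [ 0.09  0.14 -0.    2.35 -0.6   0.24  0.85] err 0.0 m 0.109
20.0 [ 0.13  0.19 -0.07  2.35 -0.66  0.19  0.91] err 0.0 m 0.057
6.0 [ 0.17  0.22 -0.12  2.35 -0.69  0.15  0.93] err 0.0 m 0.023
[-0.001, 0.001, 0.0] [0.001, -0.0, -0.001] rows 2 
[0.0, 0.021, 0.145] [0.0, 0.0, 0.0] rows 2 
[0.0, 0.013, 0.092] [0.0, 0.0, 0.0] rows 2
```

```bash

python3 -m creep '[0,0.013,0,0,0,0,-1,0,0.02,0.04,0,0,0,-1,0,0.025,0.08,0,0,0,-1,0,0.033,0.145,0,0,0,-1,0,0.033,0.145,0,0,0,-1,0,0.033,0.145,0,0,0,-1]'
python3 m.py; python3 m2.py -27 6; python3 - <<'E'
from h import *
f=grab('side'); save(f,'s5'); B=cv2.imread('pics/s5.png')[130:230,300:420]; cv2.imwrite('pics/s5.png',cv2.resize(B,None,fx=6,fy=6,interpolation=2))
E
```

```text
time: 23.25
eef_pos: [0.4795, -0.0586, 0.328]
tcp_rot: [0.61, 0.757, 0.182, 0.146]
wrist_force: [-1.1, 0.2, -0.1]
grip_width: 0.0233
grasp_force: 22.0
joints [ 0.119  0.188 -0.055  2.347 -0.66   0.192  0.906] F [-1.1  0.2 -0.1]
[0.001, -0.128, -0.146] [-0.178, 0.0, -0.002] rows 2 
[0.0, 0.0, 0.24] [0.0, 0.0, 0.0] rows 2 
TCP from tip in prong frame (x,y,z mm) [ 16.   -0.2 120.7] z angle err 7.948468948153464
hinge in prong frame [ 1.7 -0.3 19.7]
6.0 [ 0.16  0.22 -0.11  2.35 -0.7   0.15  0.94] err 0.0 m 0.024
[0.002, 0.001, 0.092] [-0.0, 0.0, -0.002] rows 2
```

View pics/s5.png

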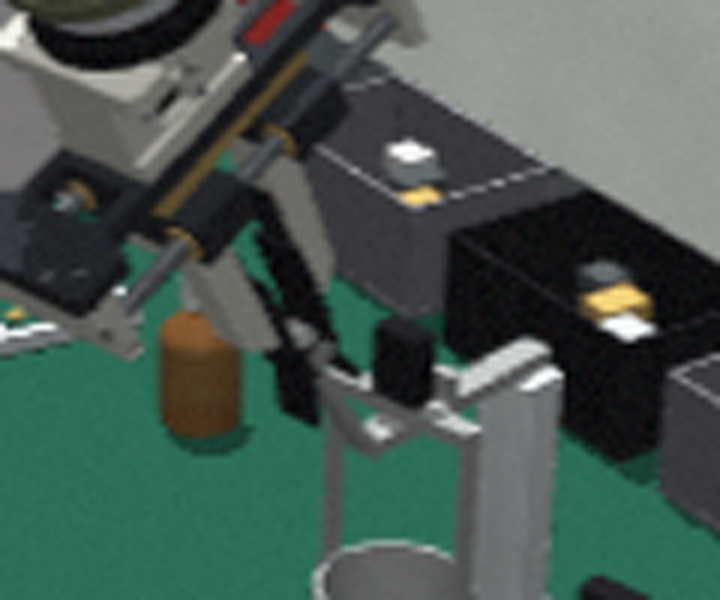

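The prong tip at (325,370) lies between the jaws at (295,390) and (345,360), and wrist force is about zero. Pushing on.

```bash

python3 -m creep '[0,0,0.03,0,0,0,-1,0,0,0.06,0,0,0,-1,0,-0.005,0.08,0,0,0,-1,0,-0.005,0.08,0,0,0,-1]'
python3 -m creep '[0,0,0.007,0,0,0,-1,0,0,0.014,0,0,0,-1,0,0,0.014,0,0,0,-1]'
python3 m.py
```

```text
time: 23.8
eef_pos: [0.4844, -0.0575, 0.317]
tcp_rot: [0.61, 0.757, 0.182, 0.146]
wrist_force: [0.5, -0.3, -0.8]
grip_width: 0.0237
grasp_force: 22.0
time: 24.18
eef_pos: [0.4847, -0.0575, 0.3162]
tcp_rot: [0.61, 0.757, 0.182, 0.147]
wrist_force: [-9.1, -1.4, 15.0]
grip_width: 0.0233
grasp_force: 22.0
joints [ 0.159  0.216 -0.109  2.352 -0.709  0.154  0.953] F [-9.1 -1.4 15. ]
[0.001, -0.124, -0.232] [-0.176, 0.001, -0.002] rows 2 
[0.0, 0.0, 0.24] [0.0, 0.0, 0.0] rows 2 
TCP from tip in prong frame (x,y,z mm) [ 13.6  -0.3 108. ] z angle err 7.848766977173184
hinge in prong frame [-0.5 -0.4  6.9]
```

Bottomed out, with the hinge about 7 mm past the tip and 17 N along the prong. Releasing gradually and backing off.

```bash

python3 -m creep '[0,0,-0.005,0,0,0,-0.4,0,0,-0.005,0,0,0,-0.2,0,0,-0.005,0,0,0,0,0,0,-0.005,0,0,0,0.3,0,0,-0.005,0,0,0,0.6,0,0,-0.005,0,0,0,0.6,0,0,-0.005,0,0,0,0.6]'
python3 -m creep '[0,0,-0.1,0,0,0,0.6,0,0,-0.3,0,0,0,0.6,0,0,-0.6,0,0,0,0.6,0,0,-0.8,0,0,0,0.6,0,0,-0.8,0,0,0,0.6]'
python3 - <<'E'
from h import *
f=grab('side'); save(f,'s6'); B=cv2.imread('pics/s6.png')[150:290,310:450]; g=grab('scene'); A=cv2.cvtColor(g['color'],4)[130:290,220:380]
cv2.imwrite('pics/s6.png',np.hstack([cv2.resize(A,(400,400),interpolation=2),cv2.resize(B,(400,400),interpolation=2)]))
ex=np.array([.977,.215,0]); tip=np.array([.588,-.0345,.220])-.055*ex; a=-.574*ex+[0,0,.819]; b=.819*ex+[0,0,.574]
for n,f in(('side',f),('scene',g)):
    w=cloud(f)-tip; C=f['color'].astype(float); x,y,z=w@b*1e3,w@[-.215,.977,0]*1e3,w@a*1e3
    m=(C.max(-1)<95)&(abs(x)<35)&(abs(y)<22)&(z>-40)&(z<70)&(w@ex<.035)
    print(n,m.sum(),'y',np.percentile(y[m],[2,98]).round(1))
    for l in range(-40,70,10):
        k=m&(z>=l)&(z<l+10)
        if k.sum()>3: print(l,k.sum(),'x',np.percentile(x[k],[3,97]).round(1),'y',np.percentile(y[k],[3,97]).round(1))
E
```

```text
time: 25.05
eef_pos: [0.485, -0.0574, 0.3161]
tcp_rot: [0.61, 0.757, 0.182, 0.147]
wrist_force: [-0.1, -0.1, 0.6]
grip_width: 0.074
grasp_force: 0.0
time: 25.68
eef_pos: [0.4315, -0.0692, 0.425]
tcp_rot: [0.609, 0.757, 0.184, 0.148]
wrist_force: [0.0, 0.4, -0.7]
grip_width: 0.0745
grasp_force: 0.0
side 264 y [-16.5   8.3]
-30 14 x [-6.3  4.9] y [-13.5   4.4]
-20 21 x [-6.2  4.7] y [-13.8   4.7]
-10 7 x [-6.4  4.3] y [-12.8  -7.2]
0 24 x [-8.7  9.5] y [-16.7  -1.4]
10 58 x [-11.6  12.7] y [-16.2   6.5]
20 31 x [-16.8  17.3] y [-15.2   6.9]
30 30 x [-19.7  19.3] y [-16.    6.5]
40 35 x [-23.4  22.1] y [-15.2   8.8]
50 41 x [-25.5  26.3] y [-15.   8.]
scene 347 y [-14.1   8.9]
-30 20 x [4.9 9. ] y [-11.5   5.5]
-20 46 x [ 0.1 10.1] y [-12.3   6.7]
-10 41 x [ 4.1 10.2] y [-11.5   6. ]
0 50 x [ 4.3 11.4] y [-14.2   8.8]
10 51 x [-7.7 16.8] y [-13.9   7.4]
20 30 x [14.3 20.8] y [-14.2   8.5]
30 24 x [-15.9  22.9] y [-14.    9.3]
40 16 x [-19.8  25. ] y [-14.2   8.6]
50 69 x [-22.9  28.4] y [-13.5   8.9]
```

View pics/s6.png

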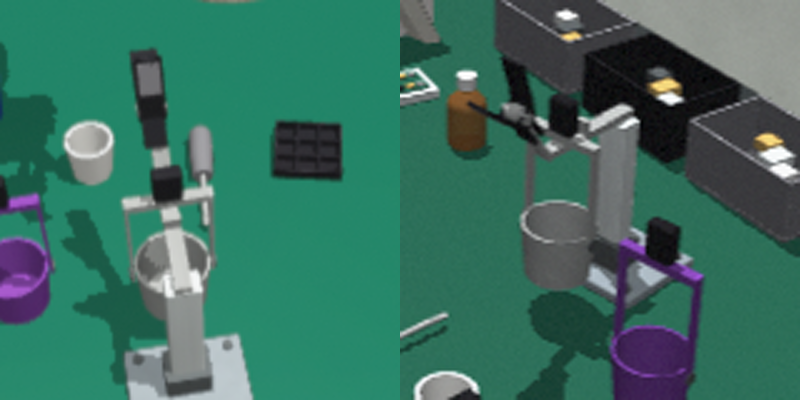

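The scene crop (left) shows the clip in line with the prong, at (150,90). In the side crop (right) it is closed over the tip at (525,120). It is symmetric about the prong axis (tails ±26 mm), with the hinge about 7 mm past the tip and the jaws on the flat faces. The pail still hangs upright and the gripper is clear, so I'm handing in.

```bash
python3 -m creep '[0,0,0,0,0,0,0.6,0,0,0,0,0,0,0.6]'; python3 -c "
from workcell import bot
print(bot.hand_in())"
```

```text
time: 26.02
eef_pos: [0.4317, -0.069, 0.4219]
tcp_rot: [0.61, 0.757, 0.181, 0.146]
wrist_force: [-0.5, -0.5, 0.8]
grip_width: 0.0749
grasp_force: 0.0
the job is handed in; nothing more can be done
None
```

I handed the job in at about 26 s: the steel pail hangs upright in the hook, and the clip is closed square over the prong tip and pushed down to its stop, about 3 mm off centre across the prong's width; no verdict came back.

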